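Zero a thickness checker with a pen, then tuck a strip under its leaf and hold it flat

TASK

Zero the thickness checker: take the pen from its stand, push the small recessed red button fully down with the pen's tip for a moment, and put the pen back upright in the stand. Then take the test strip by its blue rib and slide its red-lined end straight in under the hinged yellow leaf until the leaf's lip covers the red line, without lifting the leaf open. Finish still gripping the rib, holding the strip pressed flat on the steel bed with a steady push of about 10 N; leave the ring gauge, gear and plug gauge where they are.

Things in the scene. Friction and masses are not known exactly. Their poses are not given: they have to be found in the camera images.
- checker: fixed thickness checker: grey base plate 220 x 230 x 12 mm, on it a steel bed and, left of that (+y), a grey console 100 x 74 mm centred at (-5, +113) mm, its top 36 mm above the bench. Origin on the bench under the middle of the bed's width; +x points from the bed's open front to the leaf's hinge, the way the strip is slid; +y to the console, z up
- button_mouth (a point): centre of the round hole, 16 mm wide, in the console's top, level with that top (36 mm above the bench). The red spring button, 11 mm wide, lies in it with its face 3 mm below the mouth; press straight down
- zero_button (a joint): travel of the red button: 0 = out, 0.005 m = fully down (about 4 N there, 1 N to start; springs back). Below 3.5 mm does not count as pressed. It must be pressed by the pen, never by the fingers
- lip_line (a point): fixed point of the checker, on the bed's top face (18 mm above the bench), right below the middle of the front edge of the leaf's lip; same axes as the checker
- leaf (a joint): angle of the yellow leaf: 0 = down at rest, grows as its front lifts. A light spring and its weight hold it down with about 1 N. A strip slid in low along the bed meets the flared lip and raises the leaf by itself by 1.5 mm (about 0.025 rad); over 0.12 rad counts as lifted open
- leaf_hinge (a point): middle of the hinge axis of the yellow leaf, which is 90 mm wide, lapped over the bed; it lies 80 mm beyond lip_line and 13 mm over the bed. The leaf slopes down to a nip 2.5 mm over the bed at 20 mm beyond lip_line, then its lip flares up to 11 mm over the bed at lip_line (underside; top about 14 mm)
- bed: the steel bed, 200 x 116 mm, its top face 18 mm above the bench, spanning x -110 to +90 mm, y -58 to +58 mm of the checker's frame; origin 12 mm above the bench (6 mm below its top face), axes as the checker's
- strip: loose test strip, aluminium, 120 x 50 x 4 mm, 0.08 to 0.17 kg. Origin at the centre of its underside; +x along its length to the end with a rounded edge that goes under the leaf; z up. A red line 4 mm wide crosses it 26 to 30 mm behind that end. A blue upright rib to grip, 40 long (x -50 to -10 mm), 12 thick (y -6 to +6 mm), its top 35 mm above the underside: grip it across its thickness
- strip_edge (a point): middle of the strip's leading edge (the red-lined end), on the underside, 60 mm from the strip's origin along +x
- stand: fixed dark wooden pen stand, block 64 x 64 x 50 mm, origin at the centre of its underside. In the middle of its top an upright round hole 13 mm wide, 36 mm deep, with a 3 mm chamfer
- stand_floor (a point): centre of the floor of the stand's hole, 14 mm above the bench
- pen: loose black and blue pen, 138 mm long, 20 g, standing in the stand with its tip down, free to lean a little in the hole. Its +y axis runs from tip to top; the upper 100 mm are a square bar 8 mm (along its x) by 9 mm (along its z), the lowest 38 mm are round, 8.6 mm wide. Origin halfway along, 4.4 mm off the axis on the pen's -z side
- pen_tip (a point): lower end of the pen, on its axis (the pressing end)
- pen_top (a point): upper end of the pen, on its axis
- ring_gauge: loose bystander: steel setting ring 60 mm wide, 18 mm high, origin at the centre of its underside
- gear: loose bystander: brown gear lying flat, 68 mm wide, 16 mm high, origin at the centre of its underside
- plug_gauge: loose bystander: black plug gauge standing upright, 28 mm wide, 100 mm high, origin at the centre of its underside
There are look-alikes about, which are no part of the job. What is shaped like the stand but green or purple is not meant. Of the things that look like the pen, the smaller one is meant.

How it is judged:
By the outcome, as a careful person would: the job done as asked, in the order asked, and still so for the second after the job is handed in, while the arm keeps its last pose, push and grip.
It also fails if it takes over 62 s, if anything falls off the work surface, if the arm or the gripper's body presses on something with over 40 N, if the wrist force passes 120 N, or if a joint passes its speed limit or range.

ROBOT

A 6-joint arm with a two-finger parallel gripper is mounted at the origin on a cart in front of the work surface, level with it; the furniture and walls round the work are solid. World frame = base frame: x ahead of the robot, y to its left, z up, the work surface at z = 0. Lengths are in mm, angles in rad, forces in N, time in s.
With the tool pointing down it reaches from about 350 to 775 mm from the base axis. Payload 7.3 kg.
Tool frame: the origin (TCP) lies on the mounting face of the last link; the fingertips stand 178 mm ahead of it and the grasp point (between the pads) lies 159 mm ahead of it; z points along the fingers, y is the line along which they close (so a half turn about z gives the same grasp; the last joint's range is limited). The gripper opens to 92 mm and grips with 3 to 60 N. Pads are 19 mm wide; open, the fingers measure 130 mm over their backs; the gripper's body (75 mm by 190 mm) begins 47 mm behind the grasp point.
Start: joints at [1.083, 0.342, 1.524, -0, 1.275, -0.146], TCP at [175.95, 494.641, 404.741] pointing down, gripper open.
Joint ranges: [-2.53, 2.53], [-0.77, 2.02], [0.04, 2.7], [-1, 4.14], [0.28, 2.66], [-3.11, 3.11]. Speed limits (rad/s): [2.57, 2.57, 3.14, 3.14, 3.14, 3.14].

INTERFACE

Orientations are given as a rotation vector (axis times angle).
In Python, from plant import state, read_camera, sign_off gives the robot as it stands. The module is installed in compiled form; this text tells all that it offers.
- The arm moves only by the tool step_arm, never from a script. Its argument "rows" is a list of rows, each a list of 3 entries, a list of its own where there are three numbers: the shift along the world's x, y, z in m, then the turn about the world's z in degrees, then the opening, from -1 (shut) to 1 (fully open). In form: [[[dx, dy, dz], spin, jaw], ...]. A call has 1 to 20 rows; each row shifts and turns the commanded pose from where the row before left it; what a row does not reach is not made up. A row lasts 1/10 s, in which the tool goes at most 50 mm and 8.59 degrees, less where a joint would pass 70% of its speed; a pose out of reach is approached as far as the arm can. A call is refused whole if a number of a shift passes 0.05 or a number of a turn 8.59, either way. A call with a gripper value outside its range is refused whole. The fingers move at their own pace and stop on an object; "force" is the grip in N (left out, the last holds). Time passes only in rows, so rows that do not move let the fingers close. It gives the time, the measured TCP pose, the force, the opening and the grip force at its end, in the units of the state.
- state(): the state, without advancing time (a new reading comes with each control period).
- read_camera(name): name is "side" or "top"; returns a dict with "pixels" (420x560x3 uint8, blue, green, red), "range_z" (420x560 float32, mm along the optical axis (not along the pixel's ray), 0 where there is no reading), "fx", "fy", "cx", "cy" (pixels), "k1" (the pictures are not rectified: a ray, as slopes to the right and down, at radius r is drawn at 1 + k1 r^2 times it, then the intrinsics apply), "R" (3x3) and "t" (3): a world point X has camera coordinates R X + t. Camera axes: x right, y down, z forward; pixel columns grow to the right and rows downward; lengths in mm; the calibration is good to about 2 mm. A picture is of the moment at which its call begins.
- sign_off(): hands the job in; it is judged then, once.
The state is a dict: "clock": time; "joints": joint angles; "dq": joint speeds; "joint_efforts": joint torques, N m; "tool_pos": TCP position; "tcp_rot": TCP orientation; "ft_force": force on the tool from outside, world axes, zero at the start; "ft_torque": the same for the moment, N m; "width": finger opening in mm; "gripper_force": force on a finger pad.
Only numpy, scipy, OpenCV 4.12 (cv2) and the standard library are available. Lean on these libraries where they do the work, as an engineer would, in place of code of your own. Each camera call takes 0.05 s, during which the arm holds its last target. There are 200 camera calls.

## Working session

There is one attempt and no reset: what is moved stays moved. The work goes in short steps, Python scripts to look and compute and a tool call to move; the robot and the scene stay as the last step left them, time stands still between calls to the robot, and variables do not carry over. Pictures are saved under pics/ and viewed, at most 10 in all, crops included, and the job is handed in when it is done.

Besides the shell and the picture viewer there is one more tool, called as name([rows], argument=value, ...), one row to a line, values as JSON. step_arm: Moves the arm, as the interface text tells. Its arguments: {"type":"object","properties":{"rows":{"type":"array"},"force":{"type":"number"}},"required":["rows"]}

```bash
mkdir -p pics; cat > h.py <<'E'
import numpy as np, cv2
from plant import state, read_camera, sign_off
def grab(n):
    c=read_camera(n); c['R']=np.array(c['R'],float); c['t']=np.array(c['t'],float).ravel(); return c
def rays(c,uv):
    uv=np.atleast_2d(np.array(uv,float))
    d=np.stack([(uv[:,0]-c['cx'])/c['fx'],(uv[:,1]-c['cy'])/c['fy']],1)
    s=d.copy()
    for _ in range(20): s=d/(1+c['k1']*(s**2).sum(1,keepdims=True))
    return -c['R'].T@c['t'], np.c_[s,np.ones(len(s))]@c['R'], s
def on_plane(c,uv,z):
    o,d,_=rays(c,uv); return o+d*((z-o[2])/d[:,2])[:,None]
def depth_pts(c,uv):
    o,d,_=rays(c,uv); uv=np.atleast_2d(np.array(uv)).astype(int)
    return o+d*c['range_z'][uv[:,1],uv[:,0]][:,None]
def proj(c,X):
    p=np.atleast_2d(X)@c['R'].T+c['t']; s=p[:,:2]/p[:,2:]; s=s*(1+c['k1']*(s**2).sum(1,keepdims=True))
    return s*[c['fx'],c['fy']]+[c['cx'],c['cy']]
E
python3 - <<'E'
from h import *
for n in('top','side'):
    c=grab(n); cv2.imwrite(f'pics/{n}0.png',cv2.resize(c['pixels'],(800,600),interpolation=cv2.INTER_CUBIC)); np.save(f'{n}0.npy',c,allow_pickle=True)
    print(n,c['fx'],c['k1'],(-c['R'].T@c['t']).round(),c['R'].round(2).tolist())
print(state())
E
```

```text
top 406.20279258171 -0.10163514681205638 [ 431.  -14. 1087.] [[-0.0, -1.0, -0.01], [-0.99, 0.0, -0.14], [0.14, 0.01, -0.99]]
side 437.1561779227821 -0.04200437008471448 [  386. -1062.   745.] [[0.99, -0.16, 0.0], [-0.08, -0.49, -0.87], [0.13, 0.86, -0.5]]
{'clock': 0.1, 'joints': array([ 1.08302623e+00,  3.42664146e-01,  1.52491633e+00,  2.64480376e-05,
        1.27540936e+00, -1.45994454e-01]), 'dq': array([ 0.00103111, -0.0013106 , -0.00248983,  0.00047687, -0.00065594,
        0.00029864]), 'joint_efforts': array([ 1.62165838e-03, -4.32005560e+01, -2.44694889e+01,  7.18976394e-02,
        5.26183995e-02, -5.27285795e-05]), 'tool_pos': array([175.87660189, 494.53937252, 404.1103312 ]), 'tcp_rot': array([-5.34184478e-01, -3.09537731e+00,  2.07273392e-03]), 'ft_force': array([ 0.41213843, -0.51068413, -0.57722347]), 'ft_torque': array([ 0.02929552, -0.0038967 , -0.01899688]), 'gripper_force': 0.0, 'width': 91.70039951653322}
```

View pics/top0.png

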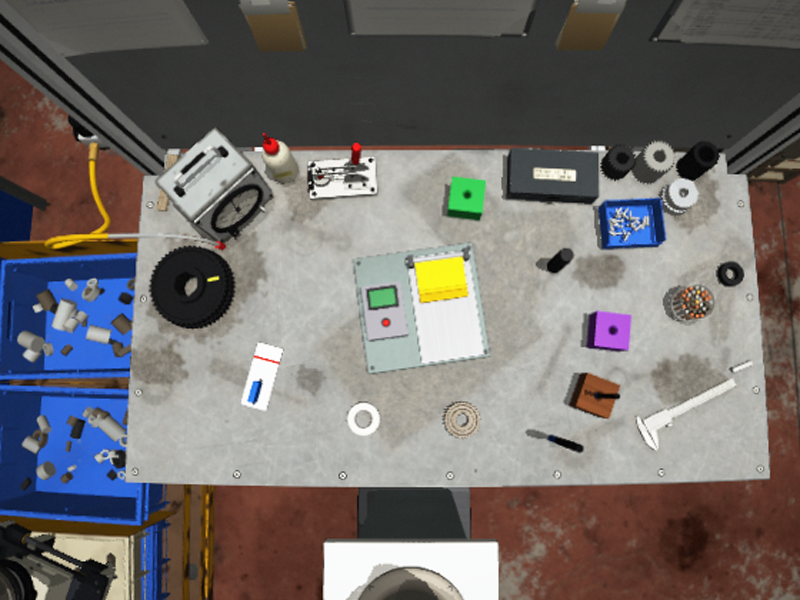

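View pics/side0.png

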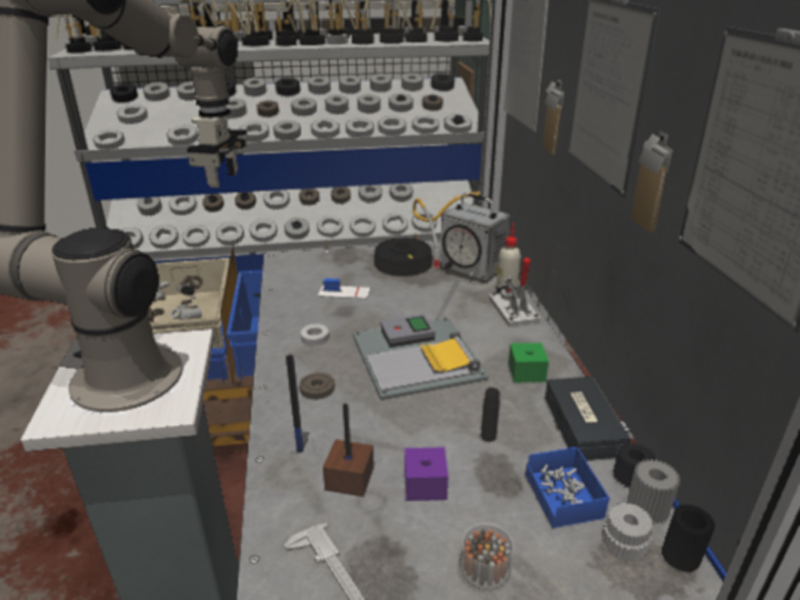

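The top view (800×600 scale) shows:
- checker (420,308), red button (386,322), yellow leaf (441,278)
- strip (262,377), rib at (255,392)
- ring (363,419), gear (461,419), plug gauge (560,260)

Candidates:
- **Pens:** the one in the brown stand (600,395), and a larger free-standing black/blue one, top view (555,440) and side view (295,400).
- **Stands:** brown (597,395), purple (610,330) and green (467,197). I choose the brown one and the pen in it.

```bash
python3 - <<'E'
from h import *
T=np.load('top0.npy',allow_pickle=True).item(); S=np.load('side0.npy',allow_pickle=True).item()
def blobs(c,lo,hi,mn=15):
    h=cv2.cvtColor(c['pixels'],cv2.COLOR_BGR2HSV); m=cv2.inRange(h,lo,hi)
    n,l,st,ce=cv2.connectedComponentsWithStats(m); return [(ce[i],st[i],l==i) for i in range(1,n) if st[i][4]>=mn]
def rep(nm,c,lo,hi,z,roi,mn=8):
    for ce,st,m in blobs(c,lo,hi,mn):
        if roi[0]<ce[0]<roi[2] and roi[1]<ce[1]<roi[3]:
            ys,xs=np.nonzero(m); r=cv2.minAreaRect(np.c_[xs,ys].astype(np.float32)); b=cv2.boxPoints(r)
            print(nm,ce.round(1),st[4],on_plane(c,ce,z).round(1)[0],'box',on_plane(c,b,z)[:,:2].round(0).tolist())
rep('button T',T,(0,120,80),(8,255,255),33,(245,210,300,250))
rep('button T2',T,(172,120,80),(180,255,255),33,(245,210,300,250))
rep('button S',S,(0,90,60),(8,255,255),33,(262,215,300,245),4)
rep('button S2',S,(172,90,60),(180,255,255),33,(262,215,300,245),4)
rep('leaf T',T,(22,120,120),(34,255,255),30,(280,170,340,220))
rep('rib T',T,(100,120,60),(130,255,255),35,(160,235,210,300))
rep('rib S',S,(100,120,60),(130,255,255),35,(215,180,250,215))
rep('redline T',T,(0,80,80),(8,255,255),4,(170,235,200,262))
rep('redline T2',T,(170,80,80),(180,255,255),4,(170,235,200,262))
rep('stripwhite T',T,(0,0,215),(180,40,255),4,(165,230,205,300),60)
rep('bed T',T,(0,0,200),(180,40,255),18,(270,170,350,270),200)
rep('plate T',T,(75,15,90),(100,80,200),12,(240,170,350,270),200)
rep('stand T',T,(3,100,40),(14,255,200),50,(390,255,440,300),50)
rep('stand S',S,(3,80,30),(14,255,200),50,(220,300,270,350),50)
# strip/top depth sanity
print(depth_pts(T,[[270,225],[300,235],[183,268],[310,190],[418,272],[425,228]]).round(1))
t=cv2.resize(T['pixels'][250:325,360:460],(800,600),interpolation=cv2.INTER_CUBIC)
s=cv2.resize(S['pixels'][240:350,190:320],(650,550),interpolation=cv2.INTER_CUBIC)
cv2.imwrite('pics/c1.png',np.hstack([cv2.resize(t,(400,300)),cv2.resize(s,(355,300))]))
E
```

```text
button T [269.8 225.5] 18 [549.3  46.   33. ] box [[553.0, 51.0], [553.0, 40.0], [545.0, 40.0], [545.0, 51.0]]
button S [278.  229.2] 4 [548.9  49.9  33. ] box [[546.0, 52.0], [550.0, 57.0], [552.0, 51.0], [548.0, 46.0]]
leaf T [308.5 195.3] 963 [629.9 -55.7  30. ] box [[662.0, -6.0], [674.0, -97.0], [598.0, -106.0], [586.0, -16.0]]
rib T [177.9 273.8] 92 [423.  283.8  35. ] box [[407.0, 297.0], [445.0, 286.0], [440.0, 270.0], [403.0, 282.0]]
rib S [231.7 198.4] 74 [420.9 266.2  35. ] box [[406.0, 294.0], [437.0, 289.0], [434.0, 238.0], [404.0, 243.0]]
redline T [186.4 251.4] 28 [482.7 271.3   4. ] box [[488.0, 298.0], [491.0, 297.0], [478.0, 247.0], [475.0, 248.0]]
stripwhite T [187.6 245.9] 175 [497.3 268.6   4. ] box [[491.0, 296.0], [516.0, 289.0], [503.0, 241.0], [478.0, 248.0]]
stripwhite T [181.9 267.3] 511 [440.1 282.2   4. ] box [[399.0, 319.0], [487.0, 298.0], [475.0, 249.0], [387.0, 270.0]]
bed T [313.5 227. ] 2082 [546.9 -69.   18. ] box [[652.0, 5.0], [669.0, -119.0], [491.0, -141.0], [474.0, -20.0]]
plate T [281.5 216.2] 2322 [576.5  15.9  12. ] box [[673.0, 112.0], [705.0, -119.0], [488.0, -145.0], [457.0, 80.0]]
stand T [417.2 276.8] 593 [ 414.9 -331.1   50. ] box [[396.0, -289.0], [457.0, -315.0], [434.0, -376.0], [373.0, -350.0]]
stand S [242.3 327. ] 904 [ 409.4 -359.    50. ] box [[368.0, -394.0], [386.0, -290.0], [454.0, -317.0], [430.0, -418.0]]
[[ 550.9   45.5   30.5]
 [ 525.7  -33.1   17.1]
 [ 438.3  278.8    5.4]
 [ 644.6  -60.    27.6]
 [ 427.2 -333.4   50.8]
 [ 540.3 -357.4   47.3]]
```

View pics/c1.png

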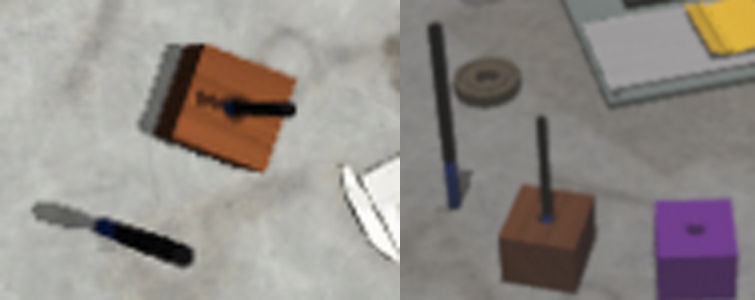

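The crop confirms the choice: a short pen in the brown stand, and a taller free-standing pen beside it, which is the decoy. Next I triangulate both.

```bash
cat >> h.py <<'E'
def tri(T,a,S,b):
    o1,d1,_=rays(T,a);o2,d2,_=rays(S,b); d1=d1[0]/np.linalg.norm(d1);d2=d2[0]/np.linalg.norm(d2)
    k=np.linalg.lstsq(np.c_[d1,-d2],o2-o1,rcond=None)[0]; p,q=o1+k[0]*d1,o2+k[1]*d2
    return ((p+q)/2).round(1),round(float(np.linalg.norm(p-q)),1)
E
python3 - <<'E'
from h import *
T=np.load('top0.npy',allow_pickle=True).item(); S=np.load('side0.npy',allow_pickle=True).item()
print('top',tri(T,(432.6,277.2),S,(241.6,284)),'entry',tri(T,(418.3,276.5),S,(243.8,319.9)))
print('tall top',tri(T,(405.5,314),S,(202.8,250)),'bot',tri(T,(385.5,307),S,(209.8,315.5)))
# dark pixels
for nm,c,r in(('T',T,(400,265,440,290)),('S',S,(225,275,255,325))):
    g=c['pixels'].max(2); m=np.zeros_like(g); x0,y0,x1,y1=r; m[y0:y1,x0:x1]=(g[y0:y1,x0:x1]<(45 if nm=='T' else 60))*255
    n,l,st,ce=cv2.connectedComponentsWithStats(m)
    for i in range(1,n):
        if st[i][4]>8:
            ys,xs=np.nonzero(l==i); print(nm,st[i],cv2.boxPoints(cv2.minAreaRect(np.c_[xs,ys].astype(np.float32))).round(1).tolist())
# stand corners
h=cv2.cvtColor(T['pixels'],cv2.COLOR_BGR2HSV); print('stand hole if centre', on_plane(T,[[417.2,276.8]],50).round(1))
# checker fit: bed white mask below leaf, line fits
a=np.radians(8)
m=cv2.inRange(h,(0,0,200),(180,40,255)); m[:, :270]=0
n,l,st,ce=cv2.connectedComponentsWithStats(m); i=l[227,313]; ys,xs=np.nonzero(l==i)
P=on_plane(T,np.c_[xs,ys],18)[:,:2]
for deg in np.arange(6.5,10,.5):
    a=np.radians(deg); u=P@[np.cos(a),np.sin(a)]; v=P@[-np.sin(a),np.cos(a)]
    q=np.histogram(v,np.arange(v.min()-1,v.max()+3,2))[0]; print(deg,np.percentile(u,[.2,1]).round(1),np.percentile(v,[.5,99.5]).round(1))
pts=[(250,440),(400,440)]
E
```

```text
top (array([ 414.8, -336.4,  151.1]), 1.0) entry (array([ 415.1, -334.9,   47.2]), 1.2)
tall top (array([ 337.1, -259. ,  193.1]), 0.1) bot (array([ 336.1, -258.8,    0.4]), 0.6)
T [400 265   9  20  71] [[398.6000061035156, 282.79998779296875], [405.20001220703125, 264.0], [408.6000061035156, 265.20001220703125], [402.0, 284.0]]
T [416 275  18   4  55] [[416.0, 278.0], [416.0, 275.0], [433.0, 275.0], [433.0, 278.0]]
S [241 283   5  37  97] [[240.39999389648438, 283.0], [243.6999969482422, 282.8999938964844], [245.39999389648438, 318.79998779296875], [242.0, 319.0]]
stand hole if centre [[ 415.  -331.2   50. ]]
6.5 [470. 472.] [-191.7  -70.4]
7.0 [469.1 471. ] [-196.6  -75.6]
7.5 [468. 470.] [-201.2  -80.7]
8.0 [466.8 469. ] [-205.7  -85.7]
8.5 [465.5 467.5] [-210.1  -90.4]
9.0 [464.1 466. ] [-214.7  -95. ]
9.5 [462.6 464.7] [-219.5  -99.4]
```

step_arm([
  [[0.032, -0.031, 0], -3.1, 1],
  [[0.032, -0.031, 0], -3.1, 1],
  [[0.032, -0.031, 0], -3.1, 1],
  [[0.032, -0.031, 0], -3.1, 1],
  [[0.032, -0.031, 0], -3.1, 1],
  [[0.032, -0.031, 0], -3.1, 1],
  [[0.032, -0.031, 0], -3.1, 1],
  [[0.032, -0.031, 0], -3.1, 1],
  [[-0.001, -0.048, 0], 0, 1],
  [[-0.001, -0.048, 0], 0, 1],
  [[-0.001, -0.048, 0], 0, 1],
  [[-0.001, -0.048, 0], 0, 1],
  [[-0.001, -0.048, 0], 0, 1],
  [[-0.001, -0.048, 0], 0, 1],
  [[-0.001, -0.048, 0], 0, 1],
  [[-0.001, -0.048, 0], 0, 1],
  [[-0.001, -0.048, 0], 0, 1],
  [[-0.001, -0.048, 0], 0, 1],
  [[-0.001, -0.048, 0], 0, 1],
  [[-0.001, -0.048, 0], 0, 1],
], force=20)

```text
clock: 2.1
tool_pos: [419.4, -331.3, 404.4]
tcp_rot: [-1.187, -2.908, -0.001]
ft_force: [1.1, -0.2, 0.4]
width: 91.8
gripper_force: 0.0
```

step_arm([
  [[-0.004, -0.003, -0.03], 0, -0.2],
  [[0, 0, -0.04], 0, -0.2],
  [[0, 0, -0.04], 0, -0.2],
  [[0, 0, -0.02], 0, -0.2],
  [[0, 0, 0], 0, -0.2],
  [[0, 0, 0], 0, -0.2],
])

```text
clock: 2.7
tool_pos: [416.1, -332.5, 275.0]
tcp_rot: [-1.187, -2.909, -0.0]
ft_force: [0.4, -1.0, 0.4]
width: 48.4
gripper_force: 0.0
```

```bash
python3 - <<'E'
from h import *
T=grab('top');S=grab('side')
s=cv2.resize(S['pixels'][240:350,180:310],(473,400),interpolation=cv2.INTER_CUBIC)
t=cv2.resize(T['pixels'][240:340,370:450],(320,400),interpolation=cv2.INTER_CUBIC)
cv2.imwrite('pics/c2.png',np.hstack([s,t]))
st=state();print(st['tool_pos'],st['width'])
E
```

```text
[ 416.36626837 -332.70669045  276.22287009] 40.81867591960018
```

View pics/c2.png

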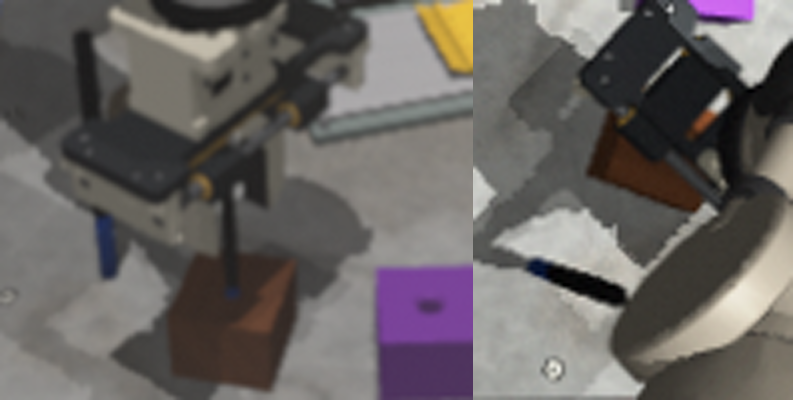

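The side crop shows the pen at (230,240), between the two fingers at (205,235) and (265,185), with the tall pen clear at (100,240). I'll close the gripper.

step_arm([
  [[-0.001, -0.002, 0], 0, -1],
  [[0, 0, 0], 0, -1],
  [[0, 0, 0], 0, -1],
  [[0, 0, 0], 0, -1],
  [[0, 0, 0], 0, -1],
  [[0, 0, 0], 0, -1],
  [[0, 0, 0], 0, -1],
  [[0, 0, 0], 0, -1],
], force=20)

```text
clock: 3.6
tool_pos: [415.1, -334.4, 275.0]
tcp_rot: [1.186, 2.908, -0.0]
ft_force: [0.3, -0.1, 4.9]
width: 10.7
gripper_force: 20.0
```

step_arm([
  [[0, 0, 0], 0, -1],
  [[0, 0, 0], 0, -1],
  [[0, 0, 0], 0, -1],
], force=30)

```text
clock: 3.9
tool_pos: [415.0, -334.4, 275.0]
tcp_rot: [1.186, 2.908, -0.0]
ft_force: [0.5, 0.6, 5.5]
width: 10.1
gripper_force: 30.0
```

```bash
python3 - <<'E'
from h import *
S=grab('side');print(state()['width'],state()['ft_force'])
cv2.imwrite('pics/c3.png',cv2.resize(S['pixels'][270:345,215:275],(480,600),interpolation=cv2.INTER_CUBIC))
E
```

```text
10.139986447635575 [-0.00673453  0.85209828  4.42569635]
```

View pics/c3.png

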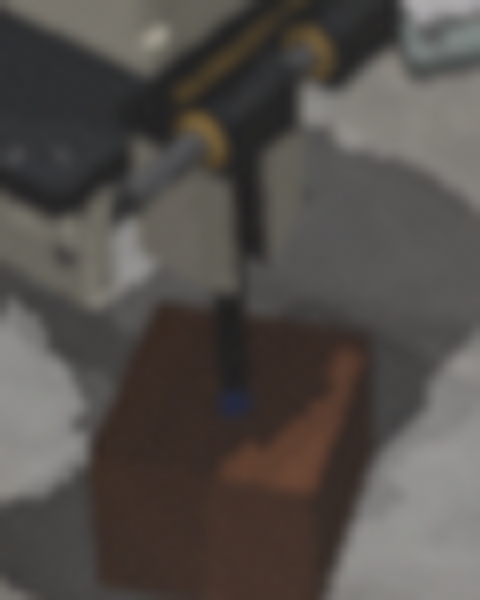

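The crop shows the pen upright between the pads, but the width is 10.1 mm rather than 8–9, so the bar is held slightly skewed. I'll regrip with a small turn.

step_arm([
  [[0, 0, 0], 0, -0.6],
  [[0, 0, 0], 0, -0.6],
  [[0, 0, 0], 8, -0.6],
  [[0, 0, 0], 8, -0.6],
  [[0, 0, 0], 0, -0.6],
  [[0, 0, 0], 0, -1],
  [[0, 0, 0], 0, -1],
  [[0, 0, 0], 0, -1],
  [[0, 0, 0], 0, -1],
  [[0, 0, 0], 0, -1],
  [[0, 0, 0], 0, -1],
], force=30)

```text
clock: 5.05
tool_pos: [414.9, -334.3, 274.7]
tcp_rot: [-0.771, -3.046, -0.0]
ft_force: [0.8, 0.6, 0.5]
width: 8.8
gripper_force: 30.0
```

step_arm([
  [[0, 0, 0.02], 0, -1],
  [[0, 0, 0.04], 0, -1],
  [[0, 0, 0.04], 0, -1],
  [[0.015, 0.042, 0.02], 0, -1],
  [[0.015, 0.042, 0], 0, -1],
  [[0.015, 0.042, 0], 0, -1],
  [[0.015, 0.042, 0], 0, -1],
  [[0.015, 0.042, 0], 0, -1],
  [[0.015, 0.042, 0], 0, -1],
  [[0.015, 0.042, 0], 0, -1],
  [[0.015, 0.042, 0], 0, -1],
  [[0.014, 0.044, -0.02], 0, -1],
  [[0, 0, -0.04], 0, -1],
  [[0, 0, 0], 0, -1],
  [[0, 0, 0], 0, -1],
])

```text
clock: 6.55
tool_pos: [548.8, 45.1, 335.1]
tcp_rot: [-0.77, -3.044, 0.001]
ft_force: [1.0, 0.1, 0.4]
width: 8.6
gripper_force: 30.0
```

```bash
python3 - <<'E'
from h import *
T=grab('top');S=grab('side');s=state();print(s['tool_pos'],s['width'],s['ft_force'])
np.save('s1.npy',S,allow_pickle=True);np.save('t1.npy',T,allow_pickle=True)
a=cv2.resize(S['pixels'][170:250,240:320],(400,400),interpolation=cv2.INTER_CUBIC)
b=cv2.resize(T['pixels'][180:260,230:310],(400,400),interpolation=cv2.INTER_CUBIC)
cv2.imwrite('pics/c4.png',np.hstack([a,b]))
E
```

```text
[549.31809247  44.39989936 336.75225693] 9.09533977219747 [-0.34347218  0.58196095 -0.56480099]
```

View pics/c4.png

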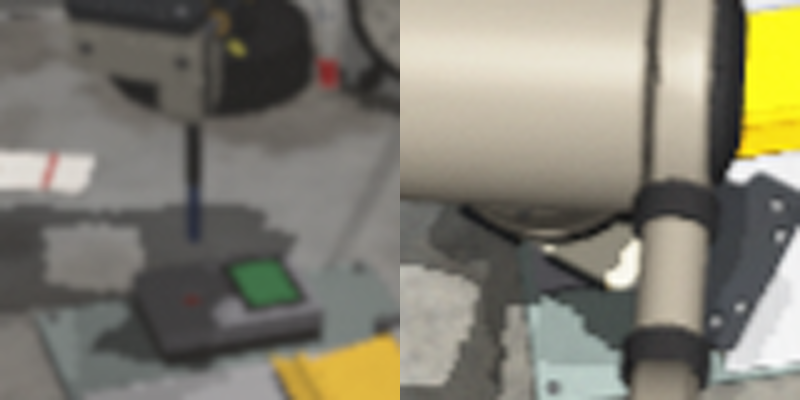

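The side crop shows the pen vertical, its tip at (194,240) directly above the button at (191,301). I check this numerically.

```bash
python3 - <<'E'
from h import *
S=np.load('s1.npy',allow_pickle=True).item();s0=np.load('side0.npy',allow_pickle=True).item()
print(proj(S,[[549.3,44.8,75.5],[549.3,44.8,33],[549.3,46,33]]).round(1))
# pen tip column profile & button centroid by redness
p=S['pixels'].astype(int)[222:240,268:290]; r=p[...,2]-p[...,:2].max(2); w=np.clip(r-12,0,None)
ys,xs=np.indices(w.shape); b=((xs*w).sum()/w.sum()+268,(ys*w).sum()/w.sum()+222); print('btn',b,on_plane(S,[b],33).round(1))
p=s0['pixels'].astype(int)[222:240,268:290]; r=p[...,2]-p[...,:2].max(2); w=np.clip(r-12,0,None)
b=((xs*w).sum()/w.sum()+268,(ys*w).sum()/w.sum()+222); print('btn0',b,on_plane(s0,[b],33).round(1))
p=S['pixels'].astype(int)[196:222,270:288]; bl=np.clip(p[...,0]-p[...,2]-15,0,None); bl[bl.sum(1)<40]=0
for i,row in enumerate(bl):
    if row.sum(): print(196+i,round((row*np.arange(270,288)).sum()/row.sum(),2),row.sum())
E
```

```text
[[278.3 218.1]
 [278.4 230.1]
 [278.3 229.9]]
btn (np.float64(277.9166666666667), np.float64(229.56666666666666)) [[548.4  48.1  33. ]]
btn0 (np.float64(277.7913486005089), np.float64(229.51399491094148)) [[548.1  48.5  33. ]]
```

step_arm([
  [[-0.0005, 0.002, -0.02], 0, -1],
  [[0, 0, -0.016], 0, -1],
  [[0, 0, -0.004], 0, -1],
  [[0, 0, -0.002], 0, -1],
  [[0, 0, 0], 0, -1],
])

```text
clock: 7.15
tool_pos: [548.7, 46.9, 294.0]
tcp_rot: [0.771, 3.044, 0.001]
ft_force: [-0.4, 0.4, -1.0]
width: 9.1
gripper_force: 30.0
```

step_arm([
  [[0, 0, -0.002], 0, -1],
  [[0, 0, -0.002], 0, -1],
  [[0, 0, -0.001], 0, -1],
  [[0, 0, 0], 0, -1],
])

```text
clock: 7.55
tool_pos: [548.8, 47.2, 288.5]
tcp_rot: [0.77, 3.044, 0.0]
ft_force: [2.1, -1.6, 3.5]
width: 8.9
gripper_force: 30.0
```

step_arm([
  [[0, 0, -0.001], 0, -1],
  [[0, 0, 0], 0, -1],
  [[0, 0, 0], 0, -1],
])

```text
clock: 7.85
tool_pos: [548.8, 47.3, 288.2]
tcp_rot: [0.769, 3.043, 0.0]
ft_force: [0.4, -0.5, 9.0]
width: 8.6
gripper_force: 30.0
```

step_arm([
  [[0, 0, -0.001], 0, -1],
  [[0, 0, 0], 0, -1],
  [[0, 0, 0], 0, -1],
])

```text
clock: 8.15
tool_pos: [548.8, 47.3, 288.0]
tcp_rot: [0.769, 3.042, 0.001]
ft_force: [-2.7, -1.3, 15.7]
width: 8.9
gripper_force: 30.0
```

step_arm([
  [[0, 0, 0.01], 0, -1],
  [[0, 0, 0.03], 0, -1],
  [[0, 0, 0.04], 0, -1],
  [[0, 0, 0.04], 0, -1],
  [[-0.015, -0.042, 0], 0, -1],
  [[-0.015, -0.042, 0], 0, -1],
  [[-0.015, -0.042, 0], 0, -1],
  [[-0.015, -0.042, 0], 0, -1],
  [[-0.015, -0.042, 0], 0, -1],
  [[-0.015, -0.042, 0], 0, -1],
  [[-0.015, -0.042, 0], 0, -1],
  [[-0.015, -0.042, 0], 0, -1],
  [[-0.014, -0.045, 0], 0, -1],
  [[0, 0, 0], 0, -1],
  [[0, 0, 0], 0, -1],
  [[0, 0, 0], 0, -1],
])

```text
clock: 9.75
tool_pos: [414.6, -332.6, 405.5]
tcp_rot: [-0.769, -3.045, -0.002]
ft_force: [-0.1, 0.2, -1.2]
width: 8.9
gripper_force: 30.0
```

```bash
python3 - <<'E'
from h import *
S=grab('side');s=state();print(s['tool_pos'],s['width']); p=s['tool_pos']
print(proj(S,[[p[0],p[1],p[2]-261],[415,-334,50],[p[0],p[1],p[2]-230]]).round(1))
cv2.imwrite('pics/c5.png',cv2.resize(S['pixels'][250:350,195:295],(600,600),interpolation=cv2.INTER_CUBIC))
E
```

```text
[ 414.79490156 -332.33010654  405.73197866] 8.372173378601437
[[241.8 285.1]
 [243.9 318.7]
 [241.1 273.6]]
```

View pics/c5.png

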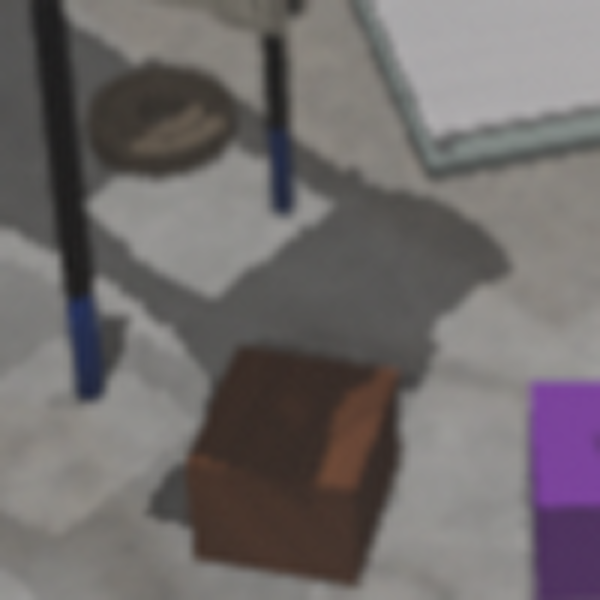

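The side crop shows the pen tip at (283,212), within 0.5 px of where the tool pose predicts, so it hasn't slipped. The stand hole is below at (290,405). I'll insert it.

step_arm([
  [[0, -0.002, -0.04], 0, -1],
  [[0, 0, -0.04], 0, -1],
  [[0, 0, -0.01], 0, -1],
  [[0, 0, -0.01], 0, -1],
  [[0, 0, -0.01], 0, -1],
  [[0, 0, -0.01], 0, -1],
  [[0, 0, -0.005], 0, -1],
  [[0, 0, -0.003], 0, -1],
  [[0, 0, 0], 0, -1],
])

```text
clock: 10.7
tool_pos: [414.4, -335.7, 277.9]
tcp_rot: [0.77, 3.046, 0.0]
ft_force: [-0.1, 0.3, 0.5]
width: 8.5
gripper_force: 30.0
```

step_arm([
  [[0, 0, -0.002], 0, -1],
  [[0, 0, 0], 0, -0.5],
  [[0, 0, 0], 0, -0.4],
  [[0, 0, 0], 0, -0.4],
  [[0, 0, 0], 0, -0.4],
  [[0, 0, 0.02], 0, -0.4],
  [[0, 0, 0.04], 0, -0.4],
  [[0, 0, 0.04], 0, -0.4],
  [[0, 0, 0.03], 0, -0.4],
])

```text
clock: 11.6
tool_pos: [414.3, -335.6, 408.5]
tcp_rot: [0.77, 3.044, -0.002]
ft_force: [-0.1, -0.2, -0.1]
width: 27.6
gripper_force: 0.0
```

step_arm([
  [[0, 0.048, 0], 0, 0.2],
  [[0, 0.048, 0], 0, 0.2],
  [[0, 0.048, 0], 2, 0.2],
  [[0, 0.048, 0], 2, 0.2],
  [[0, 0.048, 0], 2, 0.2],
  [[0, 0.048, 0], 2, 0.2],
  [[0, 0.048, 0], 2, 0.2],
  [[0, 0.048, 0], 2, 0.2],
  [[0, 0.048, 0], 2, 0.2],
  [[0, 0.048, 0], 0, 0.2],
  [[0.002, 0.048, 0], 0, 0.2],
  [[0.003, 0.048, 0], 0, 0.2],
  [[0.003, 0.046, 0], 0, 0.2],
  [[0, 0, -0.05], 0, 0.2],
  [[0, 0, 0], 0, 0.2],
  [[0, 0, 0], 0, 0.2],
])

```text
clock: 13.2
tool_pos: [422.3, 286.1, 355.9]
tcp_rot: [-0.393, -3.115, 0.002]
ft_force: [0.3, 0.1, 0.6]
width: 55.2
gripper_force: 0.0
```

```bash
python3 - <<'E'
from h import *
T=grab('top');S=grab('side');s=state();print(s['tool_pos'],s['tcp_rot'],s['width'])
# finished pen: top/dark in both views
a=cv2.resize(S['pixels'][160:350,200:300],(300,570),interpolation=cv2.INTER_CUBIC)
b=cv2.resize(T['pixels'][220:310,360:450],(380,380),interpolation=cv2.INTER_CUBIC); b=cv2.copyMakeBorder(b,0,190,0,0,0)
cv2.imwrite('pics/c6.png',np.hstack([a,b]))
E
```

```text
[422.94525057 285.87207555 357.71298407] [3.94876250e-01 3.11450729e+00 2.12781827e-03] 55.525323445351916
```

View pics/c6.png

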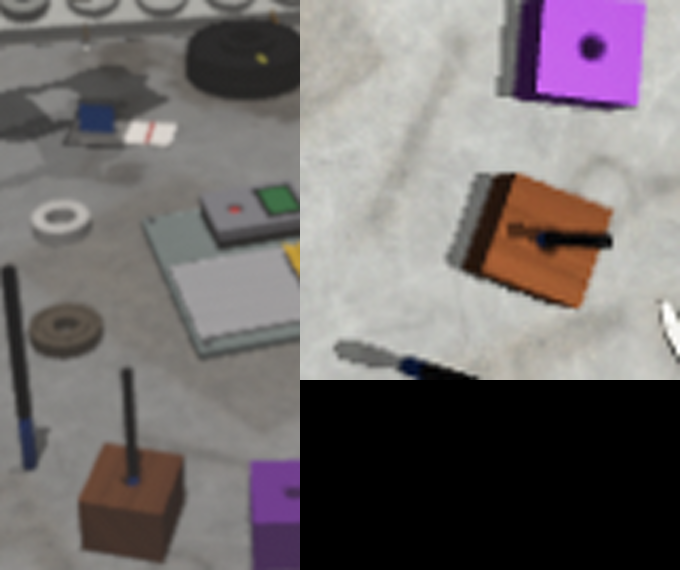

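The crop shows the pen back upright in the brown stand, at (130,420) on the side and (575,240) from the top. I'll descend onto the rib.

step_arm([
  [[0, 0, -0.04], 0, 0.2],
  [[0, 0, -0.04], 0, 0.2],
  [[0, 0, -0.04], 0, 0.2],
  [[0, 0, -0.03], 0, 0.2],
  [[0, 0, -0.015], 0, 0.2],
  [[0, 0, -0.006], 0, 0.2],
  [[0, 0, 0], 0, -1],
  [[0, 0, 0], 0, -1],
  [[0, 0, 0], 0, -1],
  [[0, 0, 0], 0, -1],
  [[0, 0, 0], 0, -1],
  [[0, 0, 0], 0, -1],
  [[0, 0, 0], 0, -1],
  [[0, 0, 0], 0, -1],
], force=45)

```text
clock: 14.7
tool_pos: [422.4, 286.4, 185.1]
tcp_rot: [0.393, 3.117, 0.0]
ft_force: [-0.1, 0.3, 4.7]
width: 12.0
gripper_force: 45.0
```

step_arm([
  [[0, 0, 0.02], 0, -1],
  [[0, 0, 0.04], 0, -1],
  [[0, 0, 0.03], 0, -1],
  [[0.006, -0.045, 0], 2.8, -1],
  [[0.007, -0.046, 0], 2.8, -1],
  [[0.007, -0.046, 0], 2.8, -1],
  [[0.007, -0.046, 0], 2.8, -1],
  [[0.007, -0.046, 0], 2.8, -1],
  [[0.007, -0.046, 0], 2.8, -1],
  [[0.007, -0.046, 0], 2.8, -1],
  [[0.007, -0.044, 0], 2.8, -1],
  [[0, 0, 0], 0, -1],
  [[0, 0, -0.04], 0, -1],
  [[0, 0, -0.02], 0, -1],
  [[0, 0, 0], 0, -1],
  [[0, 0, 0], 0, -1],
])

```text
clock: 16.3
tool_pos: [477.4, -78.1, 214.9]
tcp_rot: [0.22, -3.133, -0.001]
ft_force: [-0.7, 0.3, -0.5]
width: 11.5
gripper_force: 45.0
```

```bash
python3 - <<'E'
from h import *
T=grab('top');S=grab('side');s=state();print(s['tool_pos'],s['tcp_rot'],s['width'],s['ft_force'])
np.save('t2.npy',T,allow_pickle=True);np.save('s2.npy',S,allow_pickle=True)
a=cv2.resize(S['pixels'][200:290,230:350],(400,300),interpolation=cv2.INTER_CUBIC)
b=cv2.resize(T['pixels'][165:285,240:360],(300,300),interpolation=cv2.INTER_CUBIC)
cv2.imwrite('pics/c7.png',np.hstack([a,b]))
E
```

```text
[477.84325143 -78.33161555 215.93092617] [-2.20332239e-01  3.13208583e+00 -9.55968638e-04] 11.67738798162565 [-0.10421702  0.69878792 -0.73718252]
```

View pics/c7.png

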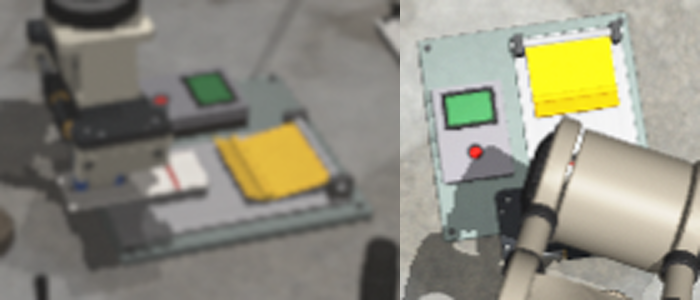

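The crop shows the strip level in front of the leaf. On the side view its leading edge runs from (195,150) to (205,187) and the leaf's lip from (217,137) to (233,202). I compare these with predictions.

```bash
python3 - <<'E'
from h import *
S=np.load('s2.npy',allow_pickle=True).item();T=np.load('t2.npy',allow_pickle=True).item()
a=np.radians(8); X=np.array([np.cos(a),np.sin(a),0]);Y=np.array([-np.sin(a),np.cos(a),0]);Z=np.array([0,0,1])
t=np.array([477.8,-78.3,0]); zt=215.9-185.1+4
print('pred strip corners S',proj(S,[t+90*X+25*Y+zt*Z,t+90*X-25*Y+zt*Z]).round(1))
print('seen on plane',on_plane(S,[[288.5,245],[291.5,256.1]],zt).round(1))
L=np.array([591.5,-62.8,0])
print('pred lip S',proj(S,[L+45*Y+32*Z,L-45*Y+32*Z]).round(1),'T',proj(T,[L+45*Y+32*Z,L-45*Y+32*Z]).round(1))
print('lip seen S',on_plane(S,[[295.1,241.1],[299.9,260.6]],32).round(1))
h=cv2.cvtColor(T['pixels'],cv2.COLOR_BGR2HSV);m=cv2.inRange(h,(22,120,60),(34,255,255));m[:,:280]=0;m[:,345:]=0;m[:165]=0;m[222:]=0
ys,xs=np.nonzero(m);r=cv2.minAreaRect(np.c_[xs,ys].astype(np.float32));print(r[2],cv2.boxPoints(r).round(1).tolist())
m=cv2.inRange(cv2.cvtColor(S['pixels'],cv2.COLOR_BGR2HSV),(18,120,60),(34,255,255));m[:,:290]=0;m[:,345:]=0;m[:230]=0;m[270:]=0
k=max(cv2.findContours(m,0,2)[0],key=cv2.contourArea);print(cv2.approxPolyDP(k,2,True)[:,0].tolist())
E
```

```text
pred strip corners S [[287.7 245.1]
 [293.1 254.9]]
seen on plane [[565.8 -40.9  34.8]
 [565.  -95.5  34.8]]
pred lip S [[293.7 240.9]
 [304.  258.3]] T [[294.3 211.9]
 [328.2 207.1]]
lip seen S [[ 588.9  -20.1   32. ]
 [ 584.7 -115.8   32. ]]
81.8698959350586 [[289.70001220703125, 183.8000030517578], [323.79998779296875, 178.89999389648438], [327.8999938964844, 207.0], [293.70001220703125, 211.89999389648438]]
[[317, 237], [295, 242], [305, 259], [313, 259], [328, 253]]
```

step_arm([
  [[0, 0, -0.006], 0, -1],
  [[0, 0, -0.004], 0, -1],
  [[0, 0, -0.001], 0, -1],
  [[0, 0, 0], 0, -1],
  [[0, 0, 0], 0, -1],
])

```text
clock: 16.9
tool_pos: [477.4, -78.7, 203.9]
tcp_rot: [-0.22, 3.134, 0.0]
ft_force: [0.5, 0.4, -1.6]
width: 11.6
gripper_force: 45.0
```

step_arm([
  [[0, 0, -0.001], 0, -1],
  [[0, 0, 0], 0, -1],
  [[0, 0, 0], 0, -1],
])

```text
clock: 17.2
tool_pos: [477.5, -78.7, 203.2]
tcp_rot: [-0.22, 3.133, -0.0]
ft_force: [-0.4, -0.4, 1.9]
width: 11.5
gripper_force: 45.0
```

step_arm([
  [[0.007, 0.001, 0], 0, -1],
  [[0.007, 0.001, 0], 0, -1],
  [[0.007, 0.001, 0], 0, -1],
  [[0.007, 0.001, 0], 0, -1],
  [[0.007, 0.001, 0], 0, -1],
  [[0, 0, 0], 0, -1],
  [[0, 0, 0], 0, -1],
])

```text
clock: 17.9
tool_pos: [513.2, -73.6, 203.2]
tcp_rot: [-0.22, 3.131, -0.001]
ft_force: [2.4, -0.8, 3.3]
width: 11.8
gripper_force: 45.0
```

step_arm([
  [[0.004, 0.0006, 0], 0, -1],
  [[0.004, 0.0006, 0], 0, -1],
  [[0.004, 0.0006, 0], 0, -1],
  [[0.004, 0.0006, 0], 0, -1],
  [[0.004, 0.0006, 0], 0, -1],
  [[0.004, 0.0006, 0], 0, -1],
  [[0.003, 0.0004, 0], 0, -1],
  [[0, 0, 0], 0, -1],
  [[0, 0, 0], 0, -1],
])

```text
clock: 18.8
tool_pos: [538.8, -69.7, 203.2]
tcp_rot: [0.22, -3.132, -0.0]
ft_force: [-5.0, -0.2, 8.6]
width: 11.9
gripper_force: 45.0
```

```bash
python3 - <<'E'
from h import *
T=grab('top');S=grab('side');s=state();print(s['tool_pos'],s['width'],s['ft_force'])
a=cv2.resize(S['pixels'][215:275,260:350],(800,533),interpolation=cv2.INTER_CUBIC)
cv2.imwrite('pics/c8.png',a)
print(s['ft_torque'])
E
```

```text
[538.79286532 -69.65016609 203.14633236] 11.921193035073019 [-3.29675262 -0.92334666  8.67333409]
[-0.0031665   0.45536303 -0.02168371]
```

View pics/c8.png

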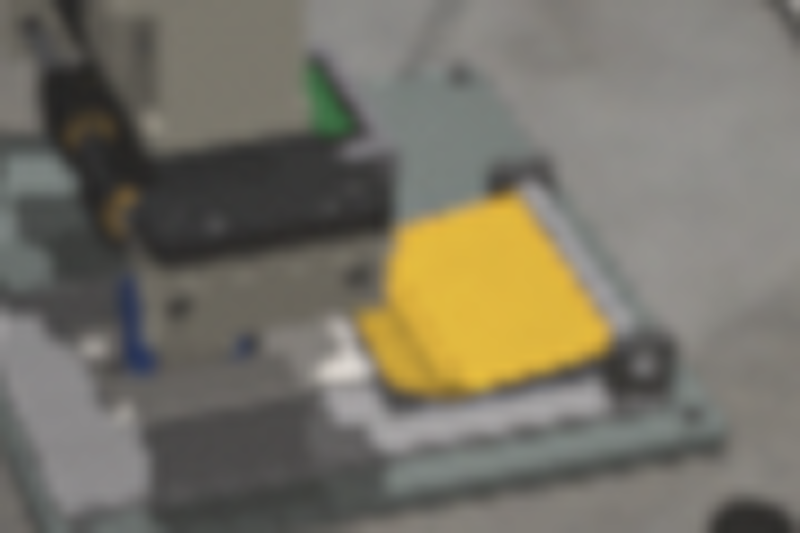

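The crop shows the red line hidden under the lip at (400,350), with the leaf down and the strip flat. I'll trim the push to about 10 N.

step_arm([
  [[0, 0, -0.0002], 0, -1],
  [[0, 0, 0], 0, -1],
  [[0, 0, 0], 0, -1],
  [[0, 0, 0], 0, -1],
  [[0, 0, 0], 0, -1],
])

```text
clock: 19.4
tool_pos: [538.8, -69.7, 203.2]
tcp_rot: [0.22, -3.133, -0.0]
ft_force: [-3.8, 0.5, 9.1]
width: 12.1
gripper_force: 45.0
```

step_arm([
  [[0, 0, 0], 0, -1],
  [[0, 0, 0], 0, -1],
  [[0, 0, 0], 0, -1],
  [[0, 0, 0], 0, -1],
  [[0, 0, 0], 0, -1],
])

```text
clock: 19.9
tool_pos: [538.8, -69.7, 203.2]
tcp_rot: [0.22, -3.133, -0.0]
ft_force: [-4.1, -0.6, 9.9]
width: 11.9
gripper_force: 45.0
```

step_arm([
  [[0, 0, 0], 0, -1],
  [[0, 0, 0], 0, -1],
])

```text
clock: 20.1
tool_pos: [538.8, -69.7, 203.2]
tcp_rot: [0.22, -3.133, -0.0]
ft_force: [-3.7, -0.3, 9.9]
width: 11.9
gripper_force: 45.0
```

Steady at about 10 N, so I hand it in.

```bash
python3 -c "
from plant import sign_off; print(sign_off())"
```

```text
the job is handed in; nothing more can be done
None
```

I handed the job in at about 20 s of robot time, and no verdict came back. The pen pressed the red button until it bottomed out and is back upright in the brown stand. The strip is in under the leaf with the red line hidden, and the arm still grips the rib with a steady push of about 10 N.

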